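# Hang the lift-off door back on the tool locker

### The arm

A 6-joint arm with a two-finger parallel gripper is mounted at the origin on the work surface. World frame = base frame: x ahead of the robot, y to its left, z up, the work surface at z = 0. Lengths are in m, angles in rad, forces in N, time in s.
With the tool pointing down it reaches from about 0.35 to 0.775 m from the base axis. Payload 5.5 kg.
Tool frame: the origin (TCP) lies on the mounting face of the last link; the fingertips stand 173 mm ahead of it and the grasp point (between the pads) lies 155 mm ahead of it; z points along the fingers, y is the direction in which the jaws open and shut (so a half turn about z gives the same grasp; the last joint's range is limited). The gripper opens to 85 mm and grips with 20 to 120 N. Pads are 22 mm wide; open, the fingers measure 114 mm over their backs; the gripper's body (76 mm by 85 mm) begins 54 mm behind the grasp point. The pads swing forward as they close: fully open they stand 13 mm farther back than shut.
Start: joints at [1.003, 0.313, 0.046, 1.304, 0, 1.431], TCP at [0.239, 0.523, 0.405] pointing down, gripper open.
Joint ranges: [-2.76, 2.76], [-0.86, 1.69], [-1.03, 1.26], [-2.2, 2.34], [-1.47, 1.5], [-3.14, 3.14]. Speed limits (rad/s): [2.57, 2.57, 3.14, 3.14, 3.14, 3.14].

### API

Orientations are given as a unit quaternion [w, x, y, z].
In Python, from workcell import * gives the robot as it stands. The module is installed in compiled form; this text tells all that it offers.
- The arm moves only by the shell command python3 -m crank 'ROWS' [FORCE]. ROWS is JSON, a list of rows, each a list of 7 numbers: the shift along the tool's x, y, z in mm, then the turn, a rotation vector about the tool's x, y, z in degrees, then the opening, from 0 (shut) to 1 (fully open). A call has exactly 8 rows; each row shifts and turns the commanded pose from where the row before left it, along the tool's axes as they then stand; what a row does not reach is not made up. A row lasts 1/8 s, in which the tool goes at most 62.5 mm and 10.7 degrees, less where a joint would pass 70% of its speed; a pose out of reach is approached as far as the arm can. A call with a gripper value outside its range is refused whole. The fingers move at their own pace and stop on an object; FORCE is the grip in N (left out, the last holds). Time passes only in rows, so rows that do not move let the fingers close, or fill a call up. It gives the time, the measured TCP pose, the force and the opening at its end, in the units of the state.
- get_state(): the state, without advancing time (a new reading comes with each control period).
- read_camera(name): name is "scene" or "top"; returns the picture (420x560x3 uint8, blue, green, red); there is no depth.
- calibration(name): a dict with "fx", "fy", "cx", "cy" (pixels), "extrinsics" (4x4, takes a point from world to camera coordinates). Camera axes: x right, y down, z forward; pixel columns grow to the right and rows downward; lengths in m; the calibration is good to about 2 mm. A picture is of the moment at which its call begins. calibration takes no time and is no camera call.
- hand_in(): hands the job in, once; it reports no verdict.
The state is a dict: "clock": time; "joint_pos": joint angles; "qvel": joint speeds; "tau": joint torques, N m; "tcp_pos": TCP position; "orientation": TCP orientation; "wrist_force": force on the tool from outside, world axes, zero at the start; "ft_torque": the same for the moment, N m; "finger_gap": finger opening in m.
Only numpy, scipy, OpenCV 4.12 (cv2) and the standard library are available. Lean on these libraries where they do the work, as an engineer would, in place of code of your own. Each camera call takes 0.05 s, during which the arm holds its last target.

### The job

Take the taller of the two loose locker doors out of its stand and hang it on the open tool locker: bring both hinge knuckles over the locker's two upright pins, then lower it gently until both are fully home, and let go. It may hang at any swing angle. Leave the shorter door standing where it is.

Things in the scene. Friction and masses are not known exactly. Their poses are not given: they have to be found in the camera images.
- door: Taller loose door, about 0.55 kg, upright in a stand's 12 wide slot, 45 deep: lift straight up 50+. Origin: hinge axis, underside of lower knuckle; z up. Panel 160x10x195 fills x -195..-35, y -17..-7, z -30..165: grip mid top edge, closing along y. At its +x edge two tubes (knuckles), bore 26, outside 34, 20 tall, at z 0 and 120, on straps. Pull on -y face, x -184..-172, z 50..85. All in mm.
- short_door: Shorter loose door, a bystander to leave alone and lift the other door well over, in the other of two alike stands (either may hold it; both doors blue-grey steel): 80 high, knuckles 30 apart, so it does not fit; its top is 92 mm above the table. Origin on its hinge axis at the underside of its lower knuckle; panel at x -195 to -35, y -17 to -7, z -30 to +50 mm.
- pin_low (a point): Foot of lower hinge pin, on its bracket, 55 above the table; the door's origin comes to rest here. Pin 30 tall, 21 across for the lowest 10, then tapering to a 6 tip (takes a knuckle 10 off-centre). Fixed blue-grey locker: x -15..205, y +30..+230, top at z +180; bracket 10 thick, x,y -14..14 and on to the locker. Free space: -x, -y. A door with parallel axes stands right open along -x: roomiest.
- pin_top (a point): Foot of the upper hinge pin: same form, size and axes, 120 mm straight above pin_low. Its bracket overhangs the lower pin, so bring the door in sideways (from -x or -y) with its origin 35 to 85 mm above pin_low (best 60): lower knuckle between lower pin's tip and upper bracket, upper knuckle above the upper pin. Then lower straight.
Not all that is in view belongs to the job. There is more than one size of the door; the one meant has the size given above.

How it is judged:
On the way:
1. the taller door is lifted clear of its stand (height (world z) of door above 0.085 m), for 0.1 s.
At the end, for the whole second after the job is handed in: The taller door hangs on the locker at rest, both knuckles fully down on their pins (each within 8 mm of its bracket in height, within 10 to 12 mm of the pin's axis), the door upright within 7 degrees, and the shorter door stands within 30 mm of where it was (horizontal distance between door and pin_low below 0.01 m and z of door in the frame of pin_low between -0.008 and 0.008 m and x of pin_top in the frame of door between -0.012 and 0.012 m and y of pin_top in the frame of door between -0.012 and 0.012 m and z of pin_top in the frame of door between 0.112 and 0.128 m and angle between door's own z axis and vertical below 0.12 rad and linear speed of door below 0.03 m/s and distance of short_door from where it was at the start of the episode below 0.03 m and angle between short_door's own z axis and vertical below 0.2 rad); the robot touches nothing.
It fails at once if the door is dropped onto the pins or rammed down (over 0.4 m/s while the knuckles are on the pins) (horizontal distance between door and pin_low below 0.02 m and z of door in the frame of pin_low below 0.03 m and linear speed of door above 0.4 m/s).
It fails at once if the shorter door is shifted by over 30 mm or taken out (distance of short_door from where it was at the start of the episode above 0.03 m).
It also fails if it takes over 45 s, if anything falls off the work surface, if the arm or the gripper's body presses on something with over 40 N, if the wrist force passes 120 N, or if a joint passes its speed limit or range.

## Working session

There is one attempt and no reset: what is moved stays moved. The work goes in short steps, Python scripts to look and compute and a shell command to move; the robot and the scene stay as the last step left them, time stands still between calls to the robot, and variables do not carry over. Pictures are saved under pics/ and viewed, and the job is handed in when it is done.

```bash
mkdir -p pics
python3 - <<'E'
from workcell import *
import cv2,numpy as np
for n in("scene","top"):
    cv2.imwrite(f"pics/{n}0.png",read_camera(n)); c=calibration(n); print(n,c)
s=get_state();print(s)
E
```

```text
scene {'fx': 382.56629069882877, 'fy': 382.56629069882877, 'cx': 284.2988946614098, 'cy': 212.18132629798112, 'extrinsics': array([[-0.18846263,  0.98203837, -0.00908194,  0.14996863],
       [ 0.86744607,  0.1621212 , -0.47037647, -0.27921567],
       [-0.46045537, -0.09652648, -0.88241912,  1.05090556],
       [ 0.        ,  0.        ,  0.        ,  1.        ]])}
top {'fx': 538.6290050918302, 'fy': 538.6290050918302, 'cx': 292.51162711795735, 'cy': 202.78004099821106, 'extrinsics': array([[ 0.00762949, -0.99982755, -0.01693093, -0.05577879],
       [-0.99040084, -0.00521854, -0.13812652,  0.40713223],
       [ 0.13801435,  0.01782224, -0.99026987,  1.23157391],
       [ 0.        ,  0.        ,  0.        ,  1.        ]])}
{'clock': 0.1, 'joint_pos': array([1.00340030e+00, 3.13885295e-01, 4.51203862e-02, 1.30360437e+00,
       1.20518594e-05, 1.43113845e+00]), 'qvel': array([-0.00091019, -0.00053749,  0.00284443, -0.00033996, -0.00107978,
       -0.00044392]), 'tau': array([ 2.48593999e-03, -4.81725383e+01,  2.99243438e+01,  1.27076751e-02,
       -2.17711981e-04,  4.03777960e-05]), 'tcp_pos': array([0.23846173, 0.52303173, 0.40393196]), 'orientation': array([-2.77938458e-04,  2.12242344e-01,  9.77216746e-01, -7.35752887e-04]), 'wrist_force': array([ 0.23365079, -1.18104182,  0.03090992]), 'ft_torque': array([0.0249277 , 0.01166696, 0.03469902]), 'finger_gap': 0.08524247029481592}
```

View pics/scene0.png

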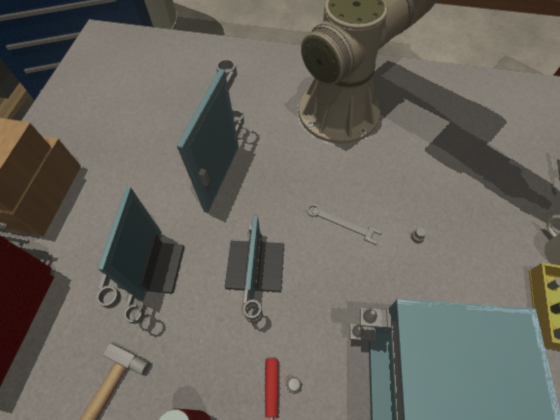

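View pics/top0.png

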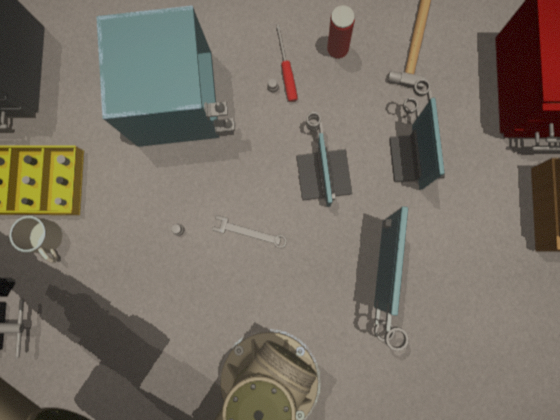

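Run:
```python
import cv2
a=cv2.imread("pics/scene0.png");b=cv2.imread("pics/top0.png")
def z(im,x,y,w,h,k,n): cv2.imwrite(n,cv2.resize(im[y:y+h,x:x+w],None,fx=k,fy=k,interpolation=cv2.INTER_CUBIC))
z(a,80,50,200,140*1+10,4,"pics/z1.png")
z(a,80,180,200,150,4,"pics/z2.png")
z(b,290,60,200,150,4,"pics/z3.png")
z(b,320,200,160,150,4,"pics/z4.png")
z(b,90,0,160,150,4,"pics/z5.png")
z(a,330,280,200,140,4,"pics/z6.png")
```

```text
(no output)
```

View pics/z2.png

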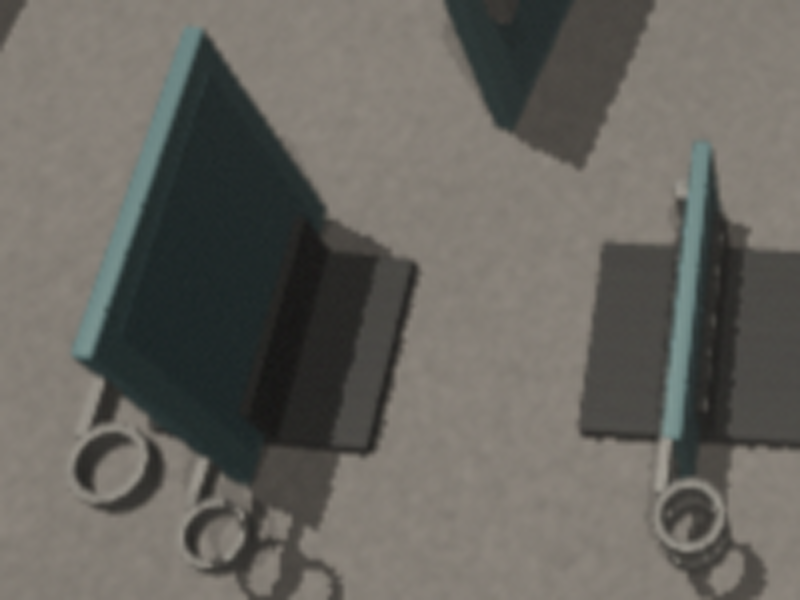

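View pics/z3.png

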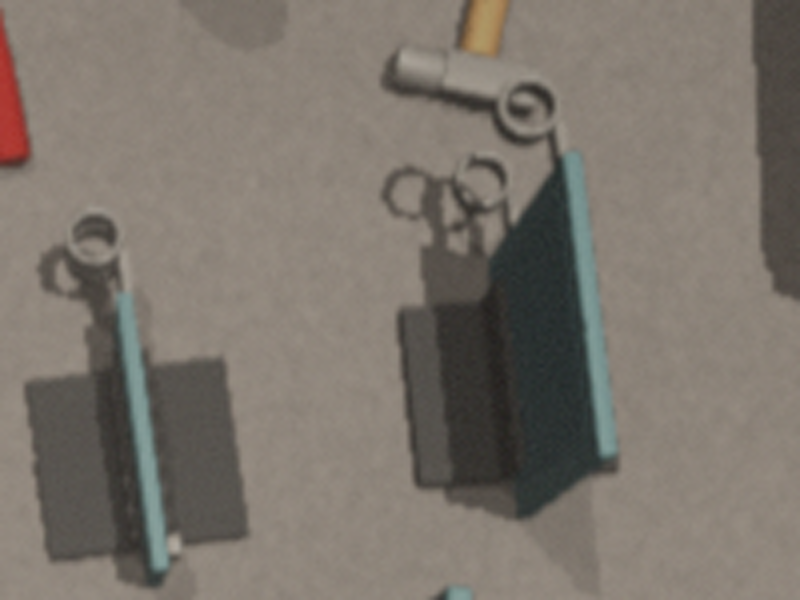

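View pics/z4.png

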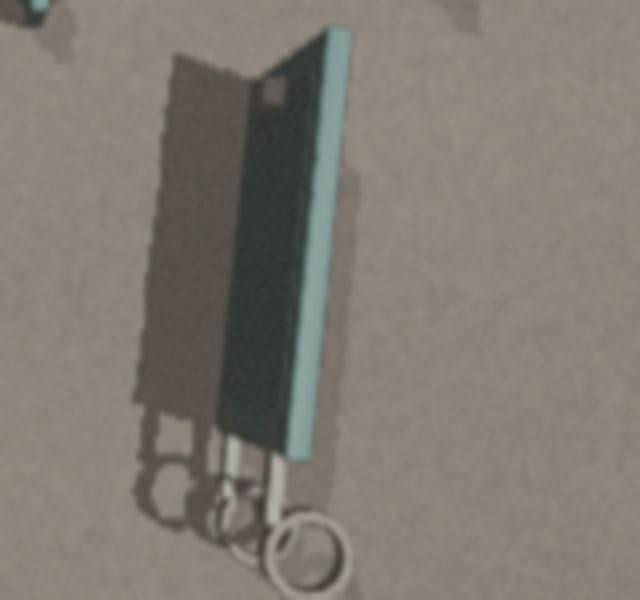

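View pics/z5.png

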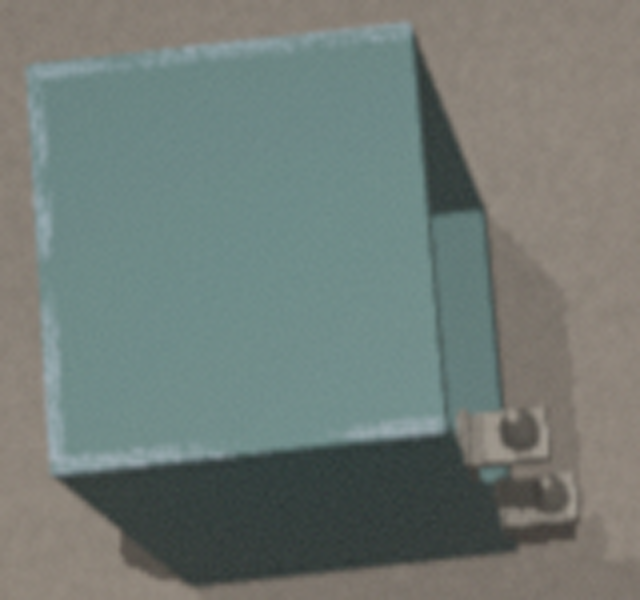

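View pics/z6.png

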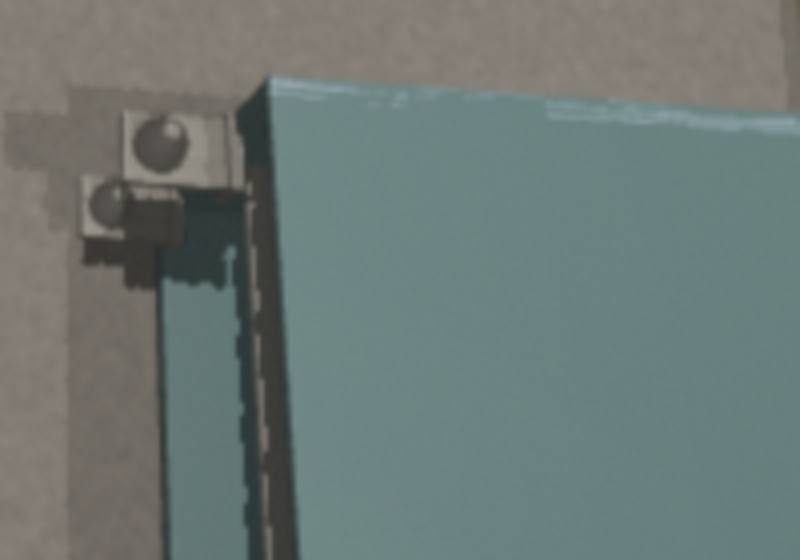

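View pics/z1.png

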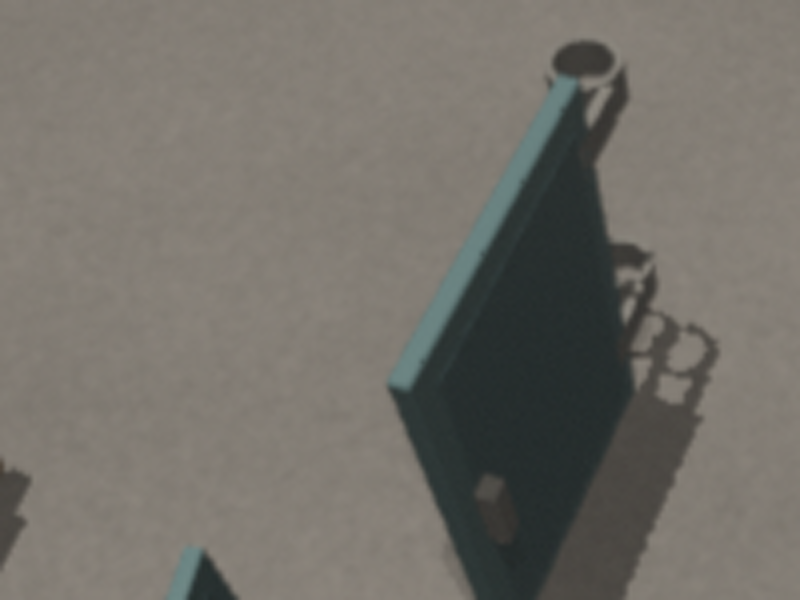

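```bash
cat > h.py <<'E'
import cv2,numpy as np
from workcell import calibration
def plane(n,uv,z):
    c=calibration(n);T=c["extrinsics"];R=T[:3,:3];t=T[:3,3];o=-R.T@t
    uv=np.atleast_2d(uv).astype(float)
    d=np.c_[(uv[:,0]-c["cx"])/c["fx"],(uv[:,1]-c["cy"])/c["fy"],np.ones(len(uv))]@R
    return o+d*((z-o[2])/d[:,2])[:,None]
def proj(n,p):
    c=calibration(n);T=c["extrinsics"];q=np.atleast_2d(p)@T[:3,:3].T+T[:3,3]
    return np.c_[q[:,0]/q[:,2]*c["fx"]+c["cx"],q[:,1]/q[:,2]*c["fy"]+c["cy"]]
def topface(im,lo=85):
    h=cv2.cvtColor(im,cv2.COLOR_BGR2HSV)
    m=cv2.inRange(h,(75,45,lo),(105,255,255))
    return m
E
python3 - <<'E'
from h import *
for n,z in(("scene",.207),("top",.207)):
    im=cv2.imread(f"pics/{n}0.png");m=topface(im)
    k=cv2.findContours(m,cv2.RETR_EXTERNAL,cv2.CHAIN_APPROX_NONE)[0]
    for c in k:
        if cv2.contourArea(c)<80: continue
        r=cv2.minAreaRect(c);b=cv2.boxPoints(r)
        print(n,np.round(r[0]),np.round(r[1],1),cv2.contourArea(c))
        for zz in(.207,.092,.235,.25):
            P=plane(n,b,zz)[:,:2]; e=np.linalg.norm(np.diff(P,axis=0),axis=1)
            L=P[1]-P[0] if e[0]>e[1] else P[2]-P[1]
            print("  ",zz,P.mean(0).round(4),e.round(3),"ang",np.degrees(np.arctan2(L[1],L[0])).round(2))
E
```

```text
scene [381. 380.] [78.1 19.4] 1048.5
   0.207 [0.6834 0.1195] [0.029 0.102 0.026] ang 4.94
   0.092 [0.6696 0.1429] [0.034 0.122 0.031] ang 4.94
   0.235 [0.6868 0.1138] [0.027 0.097 0.025] ang 4.94
   0.25 [0.6886 0.1108] [0.027 0.095 0.024] ang 4.94
scene [476. 360.] [117. 158.] 15669.5
   0.207 [0.6282 0.2525] [0.243 0.167 0.213] ang 100.73
   0.092 [0.6037 0.3019] [0.291 0.2   0.254] ang 100.73
   0.235 [0.6342 0.2405] [0.232 0.159 0.203] ang 100.73
   0.25 [0.6374 0.2341] [0.226 0.155 0.197] ang 100.73
scene [117. 218.] [ 4.4 64.5] 166.0
   0.207 [ 0.5088 -0.3488] [0.12  0.009 0.12 ] ang -174.67
   0.092 [ 0.4609 -0.4166] [0.144 0.01  0.143] ang -174.67
   0.235 [ 0.5204 -0.3323] [0.115 0.008 0.114] ang -174.67
   0.25 [ 0.5266 -0.3234] [0.112 0.008 0.111] ang -174.67
scene [200. 108.] [ 5.1 87.8] 352.0
   0.207 [ 0.234  -0.2788] [0.22  0.013 0.218] ang 173.42
   0.092 [ 0.1326 -0.333 ] [0.263 0.016 0.261] ang 173.42
   0.235 [ 0.2587 -0.2656] [0.209 0.012 0.208] ang 173.42
   0.25 [ 0.2719 -0.2586] [0.204 0.012 0.202] ang 173.42
top [155.  62.] [100.8 110.9] 9532.0
   0.207 [0.6782 0.2326] [0.235 0.221 0.228] ang -84.12
   0.092 [0.726  0.2658] [0.26  0.245 0.253] ang -84.12
   0.235 [0.6665 0.2245] [0.229 0.215 0.222] ang -84.12
   0.25 [0.6603 0.2202] [0.225 0.212 0.219] ang -84.12
```

Run:
```python
from h import *
def A(n,z,uv,lab):
    P=plane(n,np.array(uv),z); print(lab,n,P[:,:2].round(4).tolist()); return P
P=A("scene",.207,[(129.3,187.5),(101.2,269.2)],"panel top far/near"); d=P[1]-P[0];print(np.linalg.norm(d),np.degrees(np.arctan2(d[1],d[0])),P.mean(0))
P=A("top",.207,[(442.2,174.5),(433.3,98)],"panel top far/near"); d=P[1]-P[0];print(np.linalg.norm(d),np.degrees(np.arctan2(d[1],d[0])),P.mean(0))
# rings: outer ellipse centre, top rim at z .182
A("scene",.182,[(80+112/4,180+463/4)],"ringU");A("scene",.062,[(80+215/4,180+534/4)],"ringL")
A("top",.182,[(290+525/4,60+108/4)],"ringU");A("top",.062,[(290+481/4,60+181/4)],"ringL")
# pins: 
A("scene",.175,[(330+160/4,280+147/4)],"pinU foot");A("scene",.205,[(330+160/4,280+147/4)],"pinU")
A("scene",.055,[(330+110/4,280+205/4)],"pinL foot")
A("top",.175,[(90+519/4,430/4)],"pinU foot");A("top",.055,[(90+551/4,495/4)],"pinL foot")
P=A("top",.235,[(90+52/4,472/4),(90+448/4,430/4),(90+412/4,25/4),(90+30/4,66/4)],"locker")
for a,b in((0,1),(1,2),(2,3),(3,0)):
  d=P[b]-P[a];print(np.linalg.norm(d).round(4),np.degrees(np.arctan2(d[1],d[0])).round(2))
P=A("scene",.235,[(330+270/4,280+78/4),(330+800/4,280+120/4)],"locker");d=P[1]-P[0];print(np.linalg.norm(d),np.degrees(np.arctan2(d[1],d[0])))
P=A("scene",.235,[(330+270/4,280+78/4),(330+296/4,280+560/4)],"locker");d=P[1]-P[0];print(np.degrees(np.arctan2(d[1],d[0])))
A("top",.175,[(90+545/4,406/4),(90+550/4,458/4)],"bracketU edge");A("top",.055,[(90+575/4,474/4),(90+578/4,524/4),(90+504/4,526/4)],"bracketL")
A("scene",.175,[(330+124/4,280+112/4),(330+124/4,280+180/4),(330+225/4,280+115/4)],"bracketU TL BL TR")
A("scene",.055,[(330+82/4,280+177/4),(330+82/4,280+238/4)],"bracketL TL BL")
```

```text
panel top far/near scene [[0.4481, -0.3519], [0.6043, -0.3383]]
0.15678021615465906 4.982813280121859 [ 0.52623442 -0.3450751   0.207     ]
panel top far/near top [[0.4414, -0.3564], [0.6007, -0.3432]]
0.15988952525918504 4.76162047349338 [ 0.52107077 -0.34980089  0.207     ]
ringU scene [[0.6389, -0.3228]]
ringL scene [[0.6396, -0.3231]]
ringU top [[0.6333, -0.3249]]
ringL top [[0.633, -0.3257]]
pinU foot scene [[0.5912, 0.1025]]
pinU scene [[0.5991, 0.0975]]
pinL foot scene [[0.5912, 0.1016]]
pinU foot top [[0.59, 0.1]]
pinL foot top [[0.5896, 0.0993]]
locker top [[0.5483, 0.3246], [0.5705, 0.1261], [0.7865, 0.1514], [0.7643, 0.3482]]
0.1997 -83.61
0.2174 6.68
0.1981 96.44
0.2173 -173.76
locker scene [[0.574, 0.1304], [0.5538, 0.3204]]
0.19113011113604908 96.08204898649397
locker scene [[0.574, 0.1304], [0.7306, 0.1467]]
5.97172044336793
bracketU edge top [[0.6032, 0.0865], [0.5747, 0.0831]]
bracketL top [[0.6023, 0.0856], [0.5722, 0.0831], [0.5709, 0.1264]]
bracketU TL BL TR scene [[0.5799, 0.087], [0.6069, 0.0896], [0.5735, 0.1272]]
bracketL TL BL scene [[0.5808, 0.0873], [0.6085, 0.0903]]
```

```bash
cat >> h.py <<'E'
def togo(p,yaw_y_deg):
    from workcell import get_state
    from scipy.spatial.transform import Rotation as Ro
    s=get_state();w=s["orientation"];R=Ro.from_quat([w[1],w[2],w[3],w[0]])
    a=np.radians(yaw_y_deg);y=np.array([np.cos(a),np.sin(a),0]);z=np.array([0,0,-1.]);x=np.cross(y,z)
    G=Ro.from_matrix(np.c_[x,y,z])
    print("t",s["clock"],"tcp",s["tcp_pos"].round(4),"q",s["joint_pos"].round(2),"F",s["wrist_force"].round(1),"gap",round(s["finger_gap"],4))
    print("move mm",(R.inv().apply(np.array(p)-s["tcp_pos"])*1000).round(1),"in goal axes",(G.inv().apply(np.array(p)-s["tcp_pos"])*1000).round(1),"rot deg",np.degrees((R.inv()*G).as_rotvec()).round(2))
E
python3 -c "
from h import *
togo([.523,-.3465,.445],94.9)"
python3 -m crank '[[0,0,-12,0,0,-7.35,1],[0,0,-12,0,0,-7.35,1],[0,0,-12,0,0,-7.35,1],[0,0,-12,0,0,-7.35,1],[0,-20,0,0,0,0,1],[-10,-45,0,0,0,0,1],[-12,-50,0,0,0,0,1],[-12,-50,0,0,0,0,1]]' 60
python3 -c "
from h import *
togo([.523,-.3465,.445],94.9)"
```

```text
t 0.1 tcp [0.2385 0.523  0.4039] q [1.   0.31 0.05 1.3  0.   1.43] F [ 0.2 -1.2  0. ] gap 0.0852
move mm [-619.6 -673.2  -40.2] in goal axes [-209.2 -890.7  -41.1] rot deg [ -0.08  -0.04 -29.41]
clock: 1.1
tcp_pos: [0.2866, 0.3603, 0.4522]
orientation: [-0.0, -0.043, 0.999, -0.0]
wrist_force: [0.9, -1.1, 0.1]
finger_gap: 0.0852
t 1.1 tcp [0.2866 0.3603 0.4522] q [ 0.72  0.08 -0.13  1.36 -0.    0.64] F [ 0.9 -1.1  0.1] gap 0.0852
move mm [-174.8 -724.5    7.6] in goal axes [-175.2 -724.4    7.2] rot deg [-0.03 -0.02  0.04]
```

```bash
python3 -m crank '[[-12,-50,0,0,0,0,1],[-12,-50,0,0,0,0,1],[-12,-50,0,0,0,0,1],[-12,-50,0,0,0,0,1],[-12,-50,0,0,0,0,1],[-12,-50,0,0,0,0,1],[-12,-50,0,0,0,0,1],[-12,-50,0,0,0,0,1]]' 
python3 -m crank '[[-12,-50,0,0,0,0,1],[-12,-50,0,0,0,0,1],[-12,-50,0,0,0,0,1],[-12,-50,0,0,0,0,1],[-12,-50,0,0,0,0,1],[-8,-40,0,0,0,0,1],[-5,-20,0,0,0,0,1],[0,0,0,0,0,0,1]]' 
python3 -c "
from h import *
from workcell import *
togo([.523,-.3465,.445],94.9)
for n in('scene','top'): cv2.imwrite('pics/%s1.png'%n,read_camera(n))
"
```

```text
clock: 2.1
tcp_pos: [0.4163, -0.0304, 0.4525]
orientation: [-0.0, -0.043, 0.999, 0.0]
wrist_force: [1.2, 0.6, -0.4]
finger_gap: 0.0854
clock: 3.1
tcp_pos: [0.5155, -0.3327, 0.4512]
orientation: [-0.001, -0.042, 0.999, 0.001]
wrist_force: [-0.4, 0.3, 0.2]
finger_gap: 0.0854
t 3.1 tcp [ 0.5155 -0.3327  0.4512] q [-0.7   0.39  0.26  1.45  0.   -0.79] F [-0.4  0.3  0.2] gap 0.0854
move mm [ -6.3 -14.4   6.2] in goal axes [ -6.3 -14.4   6.2] rot deg [ 0.09 -0.08 -0.12]
```

View pics/scene1.png

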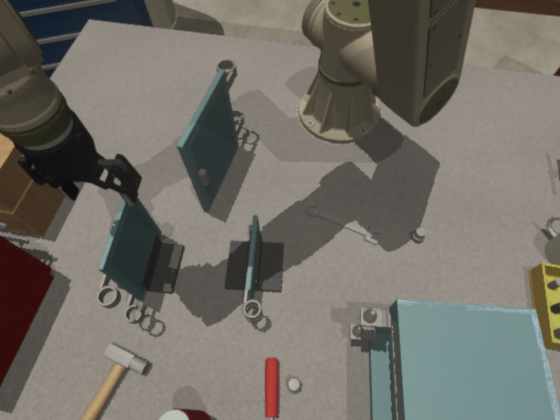

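View pics/top1.png

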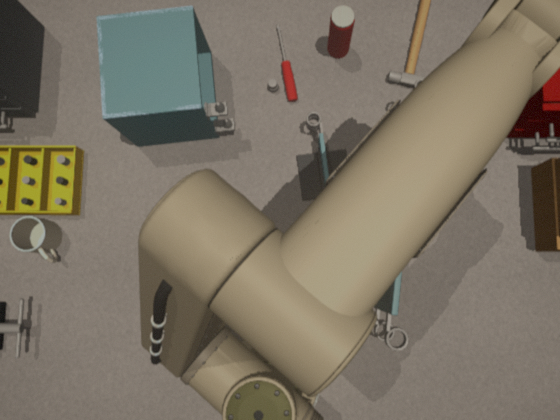

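```bash
python3 -m crank '[[-3,-7,0,0,0,0,1],[-3,-7,0,0,0,0,1],[0,0,14,0,0,0,1],[0,0,20,0,0,0,1],[0,0,14,0,0,0,1],[0,0,0,0,0,0,1],[0,0,0,0,0,0,1],[0,0,0,0,0,0,1]]' 
python3 -c "
from h import *
from workcell import *
togo([.523,-.3465,.342],94.9)
im=read_camera('scene')
cv2.imwrite('pics/s2.png',cv2.resize(im[130:330,0:260],None,fx=3,fy=3,interpolation=cv2.INTER_CUBIC))
"
```

```text
clock: 4.2
tcp_pos: [0.5227, -0.3449, 0.4056]
orientation: [0.001, -0.043, 0.999, -0.001]
wrist_force: [0.2, -0.1, -0.2]
finger_gap: 0.0856
t 4.2 tcp [ 0.5227 -0.3449  0.4056] q [-0.71  0.41  0.2   1.35  0.   -0.8 ] F [ 0.2 -0.1 -0.2] gap 0.0856
move mm [-0.  -1.6 63.6] in goal axes [-0.1 -1.7 63.6] rot deg [-0.06  0.07 -0.01]
```

View pics/s2.png

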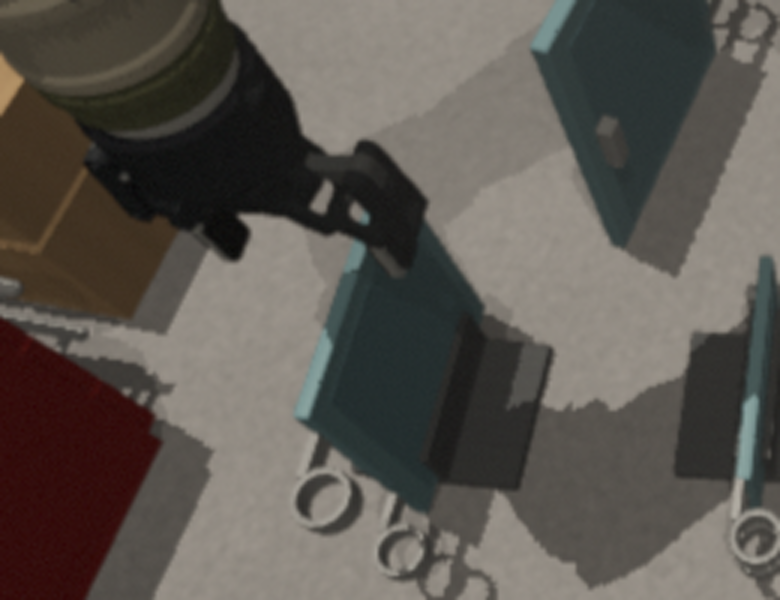

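```bash
python3 -m crank '[[0,-1.6,10,0,0,0,1],[0,0,18,0,0,0,1],[0,0,18,0,0,0,1],[0,0,12,0,0,0,1],[0,0,5,0,0,0,1],[0,0,0,0,0,0,1],[0,0,0,0,0,0,0.4],[0,0,0,0,0,0,0.4]]' 40
python3 -m crank '[[0,0,0,0,0,0,0.3],[0,0,0,0,0,0,0.25],[0,0,0,0,0,0,0.2],[0,0,0,0,0,0,0.15],[0,0,0,0,0,0,0],[0,0,0,0,0,0,0],[0,0,0,0,0,0,0],[0,0,0,0,0,0,0]]' 40
python3 -c "
from h import *
from workcell import *
togo([.523,-.3465,.342],94.9)
im=read_camera('scene')
cv2.imwrite('pics/s3.png',cv2.resize(im[130:330,0:260],None,fx=3,fy=3,interpolation=cv2.INTER_CUBIC))
"
```

```text
clock: 5.25
tcp_pos: [0.5229, -0.3464, 0.3424]
orientation: [0.0, -0.043, 0.999, -0.0]
wrist_force: [-0.8, -1.1, 0.5]
finger_gap: 0.0517
clock: 6.25
tcp_pos: [0.5227, -0.3465, 0.3417]
orientation: [0.0, -0.043, 0.999, -0.0]
wrist_force: [-0.6, 0.1, 1.4]
finger_gap: 0.0096
t 6.25 tcp [ 0.5227 -0.3465  0.3417] q [-0.71  0.44  0.07  1.21 -0.   -0.8 ] F [-0.6  0.1  1.4] gap 0.0096
move mm [-0.3 -0.1 -0.3] in goal axes [-0.3 -0.1 -0.3] rot deg [-0.01  0.01 -0.02]
```

View pics/s3.png

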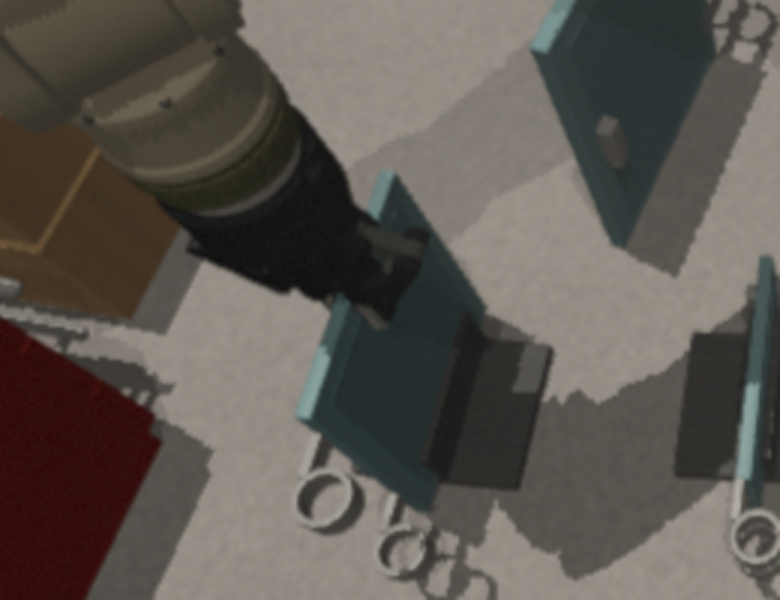

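```bash
python3 -m crank '[[0,0,0,0,0,0,0],[0,0,-4,0,0,0,0],[0,0,-8,0,0,0,0],[0,0,-10,0,0,0,0],[0,0,-10,0,0,0,0],[0,0,-12,0,0,0,0],[0,0,-12,0,0,0,0],[0,0,-10,0,0,0,0]]' 90
python3 -m crank '[[0,0,-10,0,0,0,0],[0,0,-12,0,0,0,0],[0,0,-15,0,0,0,0],[0,0,-15,0,0,0,0],[0,0,-12,0,0,0,0],[0,0,-6,0,0,0,0],[0,0,0,0,0,0,0],[0,0,0,0,0,0,0]]'
python3 -c "
from h import *
from workcell import *
togo([.523,-.3465,.342],94.9)
im=read_camera('scene')
cv2.imwrite('pics/s4.png',cv2.resize(im[130:330,0:260],None,fx=3,fy=3,interpolation=cv2.INTER_CUBIC))
"
```

```text
clock: 7.3
tcp_pos: [0.5227, -0.3461, 0.4088]
orientation: [0.0, -0.043, 0.999, 0.0]
wrist_force: [1.1, -0.3, -3.9]
finger_gap: 0.009
clock: 8.3
tcp_pos: [0.5227, -0.3463, 0.477]
orientation: [-0.0, -0.043, 0.999, 0.0]
wrist_force: [0.4, -0.4, -5.1]
finger_gap: 0.0093
t 8.3 tcp [ 0.5227 -0.3463  0.477 ] q [-0.71  0.42  0.37  1.53  0.   -0.8 ] F [ 0.4 -0.4 -5.1] gap 0.0093
move mm [ -0.4  -0.3 135. ] in goal axes [ -0.3  -0.2 135. ] rot deg [ 0.05 -0.04 -0.01]
```

View pics/s4.png

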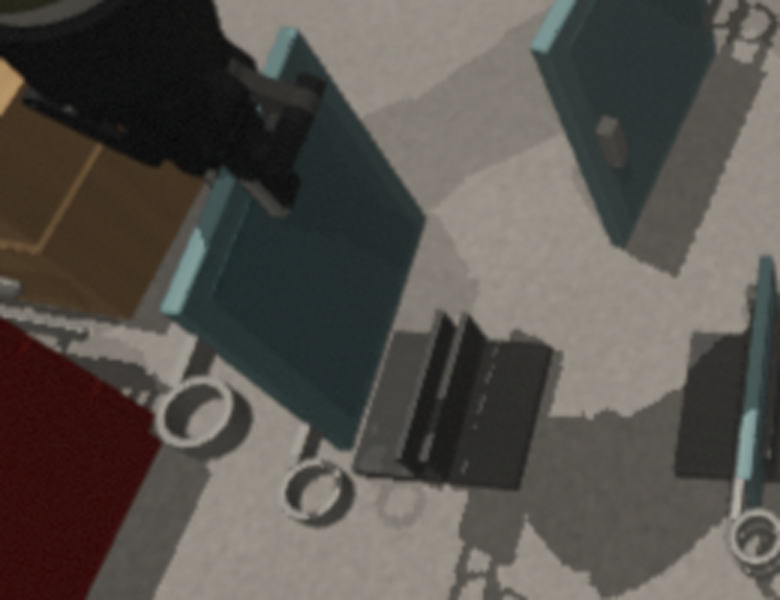

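Run:
```python
from h import *
print(plane("scene",[(65,267.3)],.317),plane("scene",[(106,293.3)],.197))
print("third",plane("scene",[(180,146)],.24),plane("top",[(404,208)],.24))
for yaw in(4.9,):
    off=np.array([.636-.5227,-.324+.3465]) # hinge-tcp
    print("goal tcp",np.array([.590,.1003])-off)
```

```text
[[ 0.63874595 -0.32391946  0.317     ]] [[ 0.63852383 -0.31970648  0.197     ]]
third [[ 0.3641121  -0.27437819  0.24      ]] [[ 0.36886535 -0.27233241  0.24      ]]
goal tcp [0.4767 0.0778]
```

```bash
python3 -m crank '[[0,8,-3,0,0,0,0],[1,20,-2,0,0,0,0],[2,28,0,0,0,0,0],[2,32,0,0,0,0,0],[2,32,0,0,0,0,0],[2,32,0,0,0,0,0],[2,32,0,0,0,0,0],[2,32,0,0,0,0,0]]' 
python3 -m crank '[[2,32,0,0,0,0,0],[2,28,0,0,0,0,0],[2,24,0,0,0,0,0],[0,14,0,0,0,0,0],[0,5,0,0,0,0,0],[0,0,0,0,0,0,0],[0,0,0,0,0,0,0],[0,0,0,0,0,0,0]]'
python3 -c "
from h import *
from workcell import *
togo([.4767,-.03,.4147],94.9)
for n in('scene','top'): cv2.imwrite('pics/%s5.png'%n,read_camera(n))
"
```

```text
clock: 9.35
tcp_pos: [0.4903, -0.1299, 0.4831]
orientation: [0.0, -0.043, 0.999, 0.0]
wrist_force: [0.6, -0.1, -4.2]
finger_gap: 0.0089
clock: 10.35
tcp_pos: [0.4768, -0.0307, 0.4825]
orientation: [-0.0, -0.042, 0.999, 0.0]
wrist_force: [0.4, 0.4, -4.6]
finger_gap: 0.0089
t 10.35 tcp [ 0.4768 -0.0307  0.4825] q [-0.23  0.11 -0.02  1.44  0.   -0.32] F [ 0.4  0.4 -4.6] gap 0.0089
move mm [-0.   0.7 67.8] in goal axes [ 0.   0.7 67.8] rot deg [ 0.   -0.01 -0.07]
```

View pics/scene5.png

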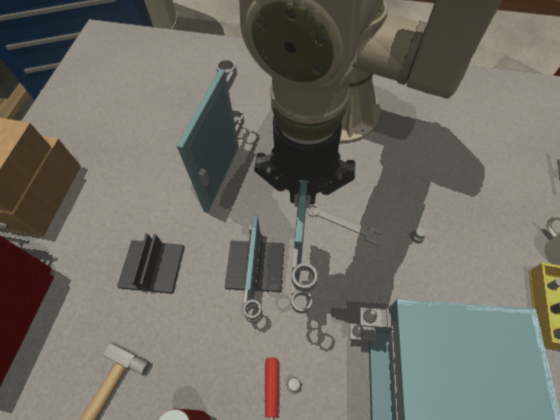

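View pics/top5.png

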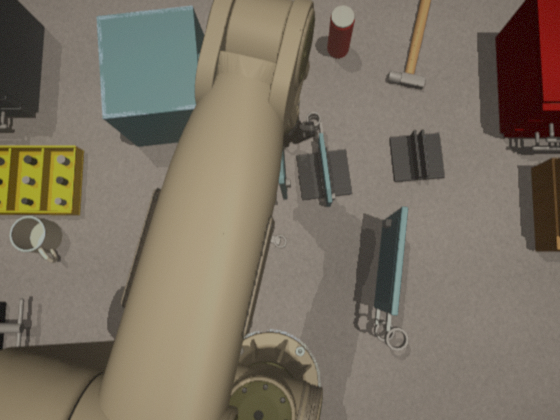

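```bash
python3 -m crank '[[0,5,4,0,0,0,0],[0,8,10,0,0,0,0],[0,5,14,0,0,0,0],[0,2,16,0,0,0,0],[0,0,14,0,0,0,0],[0,0,8,0,0,0,0],[0,0,2,0,0,0,0],[0,0,0,0,0,0,0]]'
python3 -c "
from h import *
from workcell import *
togo([.4767,.0778,.4147],94.9)
im=read_camera('scene')
cv2.imwrite('pics/s6full.png',im)
cv2.imwrite('pics/s6.png',cv2.resize(im[190:340,230:430],None,fx=4,fy=4,interpolation=cv2.INTER_CUBIC))
"
```

```text
clock: 11.45
tcp_pos: [0.475, -0.0103, 0.4149]
orientation: [0.0, -0.043, 0.999, -0.0]
wrist_force: [0.5, -0.4, -3.6]
finger_gap: 0.0089
t 11.45 tcp [ 0.475  -0.0103  0.4149] q [-0.19  0.12 -0.18  1.28  0.   -0.28] F [ 0.5 -0.4 -3.6] gap 0.0089
move mm [-9.2 87.6  0.2] in goal axes [-9.2 87.6  0.2] rot deg [-0.    0.03 -0.02]
```

View pics/s6.png

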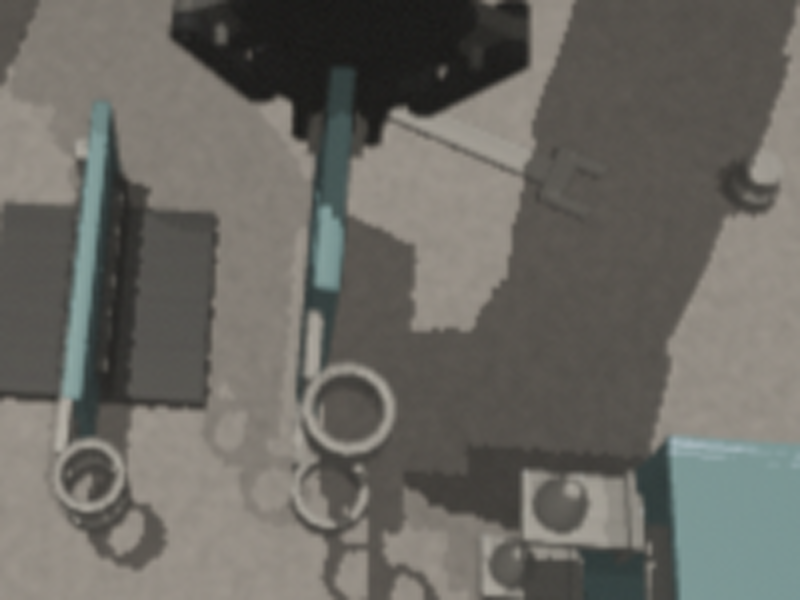

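Run:
```python
from h import *
for z in(.255,):print(plane("scene",[(317.25,292)],z),plane("scene",[(312.75,313)],z-.12))
print("pins",plane("scene",[(230+558/4,190+507/4)],.178),plane("scene",[(230+506/4,190+563/4)],.058), "brU corner",plane("scene",[(230+523/4,190+471/4)],.175))
```

```text
[[0.5909343  0.01152639 0.255     ]] [[0.59264769 0.01208078 0.135     ]]
pins [[0.59214128 0.10122924 0.178     ]] [[0.59127606 0.09926022 0.058     ]] brU corner [[0.57952057 0.08654923 0.175     ]]
```

```bash
python3 -m crank '[[-0.6,6,0,0,0,0,0],[-1.5,14,0,0,0,0,0],[-1.5,18,0,0,0,0,0],[-1.5,18,0,0,0,0,0],[-1.5,15,0,0,0,0,0],[-1.4,11,0,0,0,0,0],[-0.6,5,0,0,0,0,0],[0,1.5,0,0,0,0,0]]'
python3 -c "
from h import *
from workcell import *
togo([.476,.0785,.4147],94.9)
for n in('scene','top'): cv2.imwrite('pics/%s7full.png'%n,read_camera(n))
im=cv2.imread('pics/scene7full.png')
cv2.imwrite('pics/s7.png',cv2.resize(im[220:340,300:440],None,fx=5,fy=5,interpolation=cv2.INTER_CUBIC))
im=cv2.imread('pics/top7full.png')
cv2.imwrite('pics/t7.png',cv2.resize(im[50:200,120:300],None,fx=4,fy=4,interpolation=cv2.INTER_CUBIC))
"
```

```text
clock: 12.5
tcp_pos: [0.4759, 0.0789, 0.4147]
orientation: [-0.0, -0.043, 0.999, -0.0]
wrist_force: [-0.5, 0.3, -5.0]
finger_gap: 0.0088
t 12.5 tcp [0.4759 0.0789 0.4147] q [-0.    0.13 -0.16  1.28 -0.   -0.09] F [-0.5  0.3 -5. ] gap 0.0088
move mm [-0.  -0.4 -0. ] in goal axes [-0.  -0.4 -0. ] rot deg [-0.01 -0.    0.01]
```

View pics/s7.png

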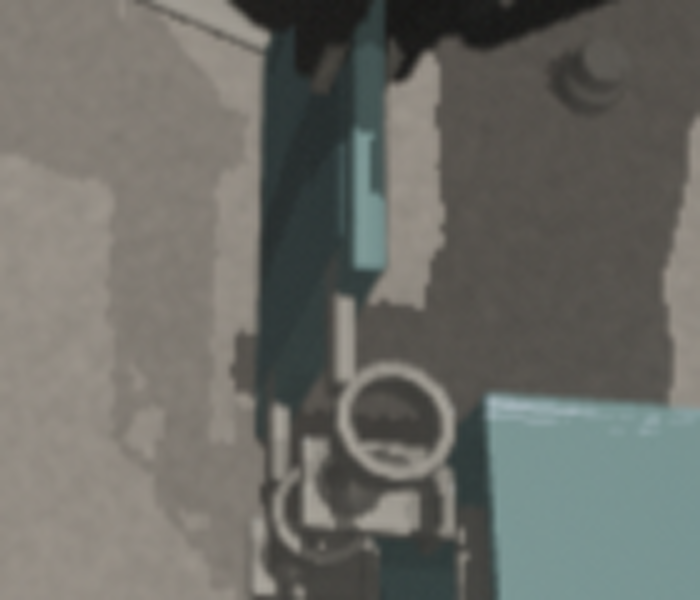

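View pics/t7.png

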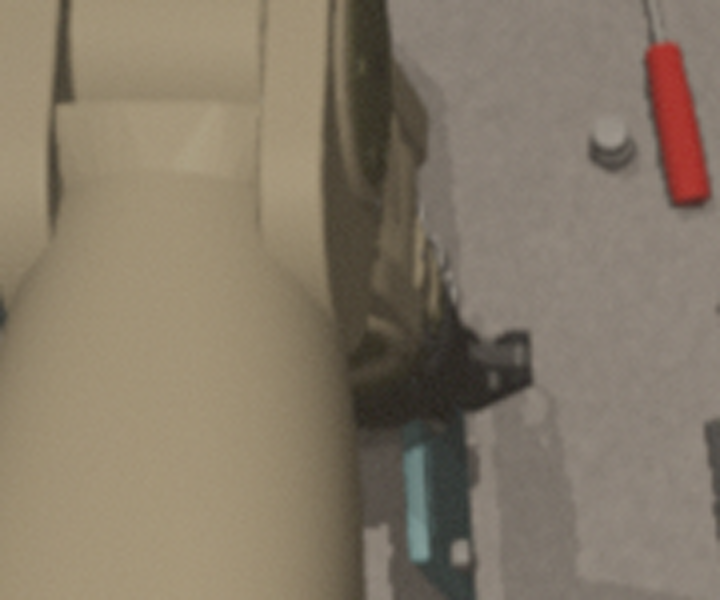

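Run:
```python
from h import *
print(plane("scene",[(379.2,304)],.255),plane("scene",[(365,321.8)],.135))
```

```text
[[0.59179335 0.10055402 0.255     ]] [[0.59080068 0.10152792 0.135     ]]
```

```bash
python3 -m crank '[[0,0,3,0,0,0,0],[0,0,6,0,0,0,0],[0,0,6,0,0,0,0],[0,0,6,0,0,0,0],[0,0,6,0,0,0,0],[0,0,6,0,0,0,0],[0,0,4,0,0,0,0],[0,0,0,0,0,0,0]]'
python3 -c "
from h import *
from workcell import *
togo([.476,.0785,.3547],94.9)
im=read_camera('scene')
cv2.imwrite('pics/s8.png',cv2.resize(im[220:340,300:440],None,fx=5,fy=5,interpolation=cv2.INTER_CUBIC))
"
```

```text
clock: 13.6
tcp_pos: [0.4758, 0.0787, 0.3773]
orientation: [-0.0, -0.043, 0.999, 0.0]
wrist_force: [-0.7, -1.1, -4.6]
finger_gap: 0.009
t 13.6 tcp [0.4758 0.0787 0.3773] q [-0.    0.15 -0.24  1.19  0.   -0.09] F [-0.7 -1.1 -4.6] gap 0.009
move mm [-0.2 -0.2 22.6] in goal axes [-0.2 -0.2 22.6] rot deg [ 0.01 -0.04 -0.01]
```

View pics/s8.png

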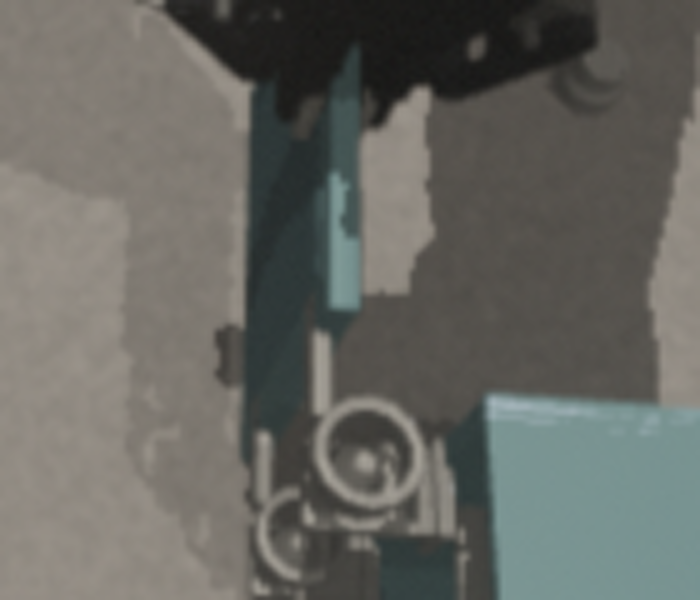

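```bash
python3 -m crank '[[0,0,2,0,0,0,0],[0,0,3,0,0,0,0],[0,0,3,0,0,0,0],[0,0,3,0,0,0,0],[0,0,3,0,0,0,0],[0,0,3,0,0,0,0],[0,0,2,0,0,0,0],[0,0,0,0,0,0,0]]'
python3 -c "
from h import *
togo([.476,.0785,.3547],94.9)"
```

```text
clock: 14.65
tcp_pos: [0.4759, 0.0787, 0.3585]
orientation: [-0.0, -0.043, 0.999, 0.0]
wrist_force: [-0.1, 0.8, -5.1]
finger_gap: 0.0086
t 14.65 tcp [0.4759 0.0787 0.3585] q [-0.    0.16 -0.27  1.14  0.   -0.09] F [-0.1  0.8 -5.1] gap 0.0086
move mm [-0.1 -0.2  3.8] in goal axes [-0.1 -0.2  3.8] rot deg [ 0.   -0.02 -0.01]
```

```bash
python3 -m crank '[[0,0,1,0,0,0,0],[0,0,1,0,0,0,0],[0,0,0.7,0,0,0,0],[0,0,0.7,0,0,0,0],[0,0,0,0,0,0,0],[0,0,0,0,0,0,0],[0,0,0,0,0,0,0],[0,0,0,0,0,0,0]]'
python3 -c "
from h import *
from workcell import *
togo([.476,.0785,.3547],94.9)
im=read_camera('scene')
cv2.imwrite('pics/s9.png',cv2.resize(im[220:340,300:440],None,fx=5,fy=5,interpolation=cv2.INTER_CUBIC))
"
```

```text
clock: 15.65
tcp_pos: [0.476, 0.0787, 0.3553]
orientation: [0.0, -0.043, 0.999, 0.0]
wrist_force: [0.6, -0.7, -4.6]
finger_gap: 0.0088
t 15.65 tcp [0.476  0.0787 0.3553] q [-0.    0.16 -0.28  1.13  0.   -0.09] F [ 0.6 -0.7 -4.6] gap 0.0088
move mm [-0.  -0.2  0.6] in goal axes [-0.  -0.2  0.6] rot deg [ 0.    0.01 -0.01]
```

View pics/s9.png

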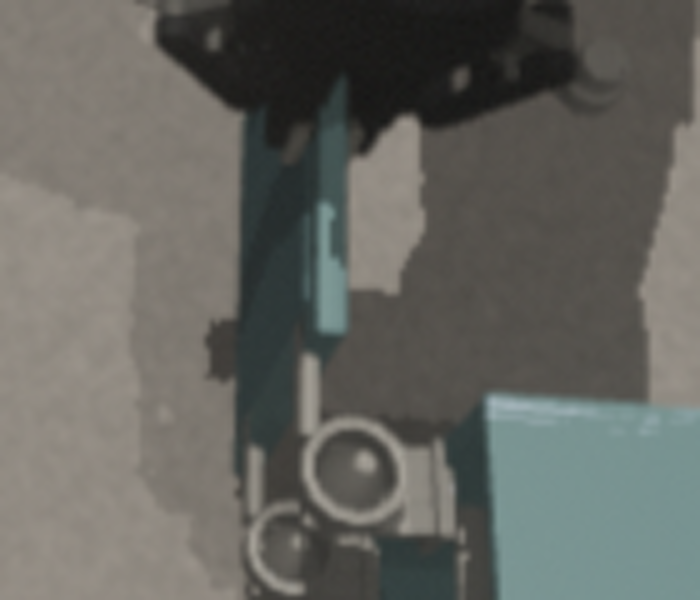

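```bash
python3 -m crank '[[0,0,0.5,0,0,0,0],[0,0,0.5,0,0,0,0],[0,0,0.5,0,0,0,0],[0,0,0.5,0,0,0,0],[0,0,0,0,0,0,0],[0,0,0,0,0,0,0],[0,0,0,0,0,0,0],[0,0,0,0,0,0,0]]'
```

```text
clock: 16.7
tcp_pos: [0.4759, 0.0787, 0.3541]
orientation: [0.0, -0.043, 0.999, -0.0]
wrist_force: [-4.8, -1.3, 5.9]
finger_gap: 0.0087
```

```bash
python3 -m crank '[[0,0,-0.3,0,0,0,0],[0,0,0,0,0,0,0],[0,0,0,0,0,0,0.2],[0,0,0,0,0,0,0.3],[0,0,0,0,0,0,0.5],[0,0,0,0,0,0,0.6],[0,0,0,0,0,0,0.6],[0,0,0,0,0,0,0.6]]' 20
python3 -c "
from h import *
from workcell import *
togo([.476,.0785,.3547],94.9)
im=read_camera('scene')
cv2.imwrite('pics/s10.png',cv2.resize(im[180:340,230:440],None,fx=3.5,fy=3.5,interpolation=cv2.INTER_CUBIC))
"
```

```text
clock: 17.7
tcp_pos: [0.4759, 0.0787, 0.3536]
orientation: [0.0, -0.043, 0.999, 0.0]
wrist_force: [-0.3, -0.5, 0.2]
finger_gap: 0.0513
t 17.7 tcp [0.4759 0.0787 0.3536] q [-0.    0.16 -0.28  1.13  0.   -0.09] F [-0.3 -0.5  0.2] gap 0.0513
move mm [-0.1 -0.2 -1.1] in goal axes [-0.1 -0.2 -1.1] rot deg [ 0.    0.   -0.01]
```

View pics/s10.png

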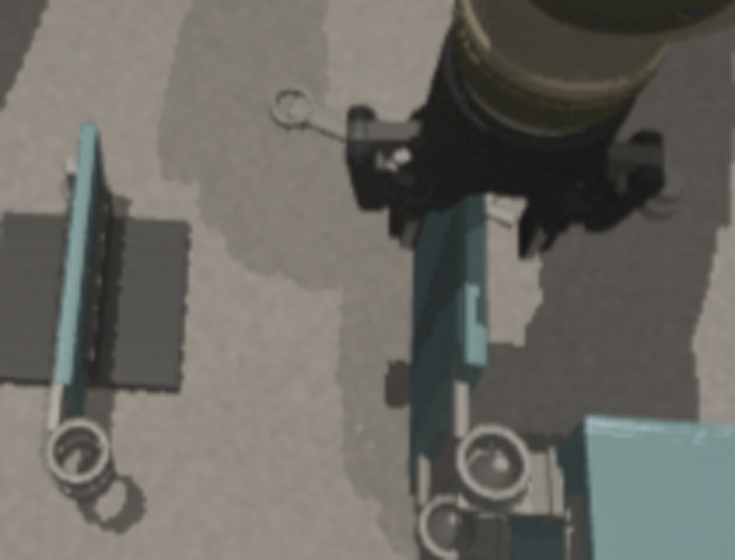

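Released, the door hangs. Now withdraw straight up and look from both sides.

```bash
python3 -m crank '[[0,0,-4,0,0,0,0.6],[0,0,-10,0,0,0,0.6],[0,0,-20,0,0,0,0.6],[0,0,-25,0,0,0,0.6],[0,0,-25,0,0,0,0.6],[0,0,-20,0,0,0,0.6],[0,0,-6,0,0,0,0.6],[0,0,0,0,0,0,0.6]]'
python3 -m crank '[[0,-10,0,0,0,0,0.6],[0,-25,0,0,0,0,0.6],[0,-40,0,0,0,0,0.6],[0,-50,0,0,0,0,0.6],[0,-50,0,0,0,0,0.6],[0,-50,0,0,0,0,0.6],[0,-30,0,0,0,0,0.6],[0,0,0,0,0,0,0.6]]'
python3 -c "
from h import *
from workcell import *
togo([.476,.0785,.3547],94.9)
a=read_camera('scene');b=read_camera('top')
cv2.imwrite('pics/s11f.png',a);cv2.imwrite('pics/t11f.png',b)
f=lambda im:cv2.resize(im,None,fx=4,fy=4,interpolation=cv2.INTER_CUBIC)
cv2.imwrite('pics/s11.png',f(a[200:345,260:440]));cv2.imwrite('pics/t11.png',f(b[70:220,180:360]))
"
```

```text
clock: 18.75
tcp_pos: [0.4759, 0.0787, 0.4639]
orientation: [0.0, -0.043, 0.999, 0.0]
wrist_force: [0.4, 0.5, -0.5]
finger_gap: 0.0512
clock: 19.75
tcp_pos: [0.4974, -0.1779, 0.4621]
orientation: [-0.001, -0.041, 0.999, 0.0]
wrist_force: [-0.2, 0.2, 0.1]
finger_gap: 0.0513
t 19.75 tcp [ 0.4974 -0.1779  0.4621] q [-0.5   0.21  0.05  1.41 -0.   -0.58] F [-0.2  0.2  0.1] gap 0.0513
move mm [  0.3 257.2 107.7] in goal axes [ -0.6 257.3 107.4] rot deg [ 0.06 -0.1  -0.24]
```

View pics/s11.png

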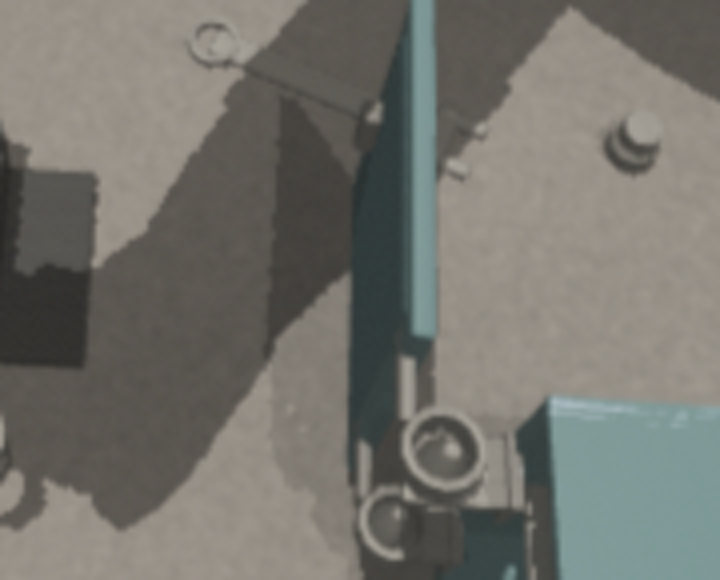

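View pics/t11.png

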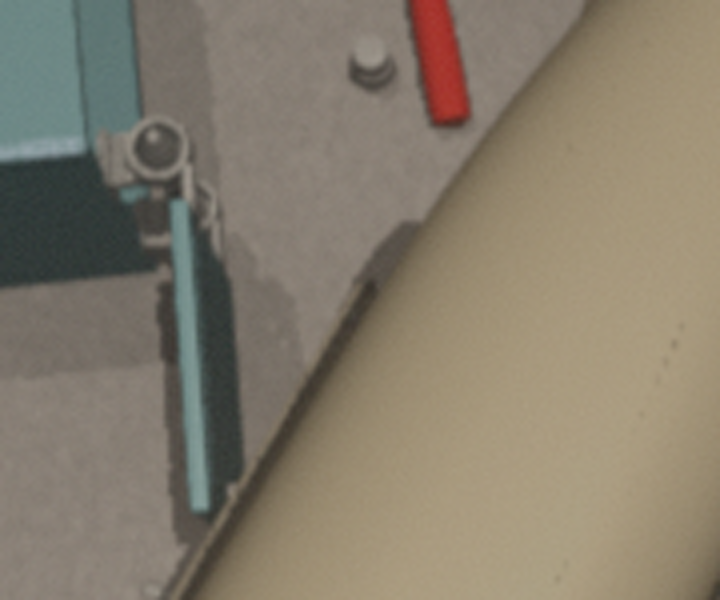

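Run:
```python
from h import *
def P(n):
    c=calibration(n);return np.array([[c["fx"],0,c["cx"]],[0,c["fy"],c["cy"]],[0,0,1]])@c["extrinsics"][:3]
for l,a,b in(("ring",(370.75,313),(219.5,107.5)),("corner",(365.75,284.5),(225,120.5))):
    X=cv2.triangulatePoints(P("scene"),P("top"),np.array(a,float).reshape(2,1),np.array(b,float).reshape(2,1));print(l,(X[:3]/X[3]).ravel().round(4))
print(plane("scene",[(370.75,313)],.195),plane("scene",[(260+393/4,200+521/4)],.075),plane("top",[(219.5,107.5)],.195))
```

```text
ring [0.5874 0.1001 0.1832]
corner [0.5513 0.084  0.2097]
[[0.59043031 0.09985232 0.195     ]] [[0.59353654 0.10002302 0.075     ]] [[0.58354357 0.09730626 0.195     ]]
```

View pics/s11f.png

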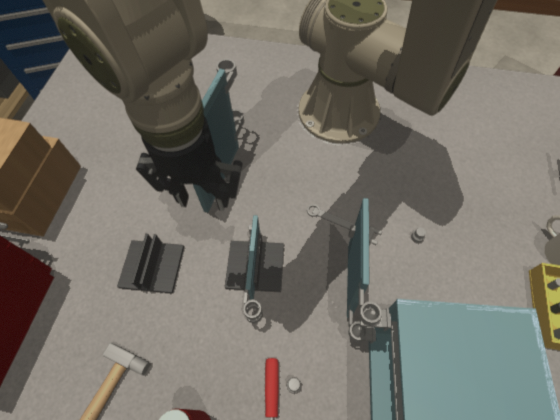

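```bash
python3 -m crank '[[0,0,0,0,0,0,0.6],[0,0,0,0,0,0,0.6],[0,0,0,0,0,0,0.6],[0,0,0,0,0,0,0.6],[0,0,0,0,0,0,0.6],[0,0,0,0,0,0,0.6],[0,0,0,0,0,0,0.6],[0,0,0,0,0,0,0.6]]'
python3 -c "
from h import *
from workcell import *
a=read_camera('scene').astype(int);b=cv2.imread('pics/s11f.png').astype(int);c=cv2.imread('pics/scene0.png').astype(int)
print('door',abs(a-b)[200:345,330:390].max(), 'short', abs(a-c)[210:270,248:262].mean())
hand_in()
"
```

```text
clock: 20.85
tcp_pos: [0.4976, -0.1754, 0.4636]
orientation: [0.0, -0.043, 0.999, 0.0]
wrist_force: [0.5, 0.0, 0.2]
finger_gap: 0.051
door 49 short 16.292460317460318
the job is handed in; nothing more can be done
```

The taller door is hanging on the locker with both knuckles down on their pins, and the job was handed in at about 21 s on the clock. No verdict was reported.

I gripped the door at the middle of its top edge and lifted it 135 mm out of its stand. I carried it over the shorter door and brought it in from -y, about 60 mm above the pins. Then I lowered it slowly until I felt contact (about 10 N), opened the gripper and backed away.

**Checks that agreed:**
- Just before lowering, both knuckles were within about 1–2 mm of the pins in the scene camera.
- At contact, the arm's height put the door's origin at about 54 mm, against 55 mm for the bracket. After release the pictures showed both knuckles around their pins and the door upright.
- The wrist force is about zero, and the gripper is well away from the door and touching nothing.
- In the scene picture after release, the shorter door looked unmoved.

**Checks that disagreed or were inconclusive:**
- Triangulating the hung door from both cameras put it about 11 mm lower than expected, and the two cameras differ by up to 7 mm in x. The same kind of mismatch, up to 5 mm, showed before I moved anything, so I put it down to calibration and trusted the contact height.
- My last picture comparison did not settle whether anything had moved. It showed a difference of up to 49 grey levels around the hung door between two pictures 1 s apart, and an average of 16 around the shorter door since the start. I put this down to noise and the arm's shadow but did not check it further before handing in.

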